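# Slide a scored circuit panel out to the edge of the break block and hold it for snapping

## Robot

A 6-joint arm with a two-finger parallel gripper is mounted at the origin on a cart in front of the work surface, level with it; the furniture and walls round the work are solid. World frame = base frame: x ahead of the robot, y to its left, z up, the work surface at z = 0. Lengths are in mm, angles in rad, forces in N, time in s.
With the tool pointing down it reaches from about 325 to 900 mm from the base axis. Payload 6.1 kg.
Tool frame: the origin (TCP) lies midway between the tips of the shut fingers; the grasp point (between the pads) lies 19 mm behind it; z points along the fingers, y is the line along which they close (so a half turn about z gives the same grasp; the last joint's range is limited). The gripper opens to 87 mm and grips with 3 to 60 N. Pads are 19 mm wide; open, the fingers measure 117 mm over their backs; the gripper's body (75 mm by 190 mm) begins 51 mm behind the grasp point.
Start: joints at [1.068, 0.22, 1.526, -0, 1.395, -0.126], TCP at [229.965, 581.147, 222.538] pointing down, gripper open.
Joint ranges: [-2.98, 2.98], [-0.91, 2.08], [0.09, 2.57], [-1.24, 4.39], [0.2, 2.65], [-2.68, 2.68]. Speed limits (rad/s): [2.57, 2.57, 3.01, 3.14, 3.14, 3.14].

## Interface

Orientations are given as [roll, pitch, yaw] about the fixed x, y, z axes, in that order (R = Rz(yaw) Ry(pitch) Rx(roll)).
In Python, from station import * gives the robot as it stands. Calls block until the motion is done:
- movep(position, orientation): joint-space move of the TCP to a pose.
- move_l(position, rate=150, rot=None, threshold=None): straight line of the TCP; rot=None keeps the orientation; rate is the mean speed in mm/s. With threshold (N) it stops when the force on the tool has changed by that much, and returns True; else False.
- goto_joints(angles): joint-space move.
- let_go() and gripper_close(effort=None): open the fingers fully, or close them until they stop; effort is the grip in N (None keeps the last).
- hold(seconds).
- inverse_kinematics(position, orientation): joint angles nearest the present ones, or None.
- get_image(name): name is "side" or "top"; returns the picture (420x560x3 uint8, red, green, blue); there is no depth.
- calibration(name): a dict with "intrinsics" (3x3 intrinsics, pixels), "k1" (the pictures are not rectified: a ray, as slopes to the right and down, at radius r is drawn at 1 + k1 r^2 times it, then the intrinsics apply), "extrinsics" (4x4, takes a point from camera to world coordinates). Camera axes: x right, y down, z forward; pixel columns grow to the right and rows downward; lengths in mm; the calibration is good to about 2 mm. A picture is of the moment at which its call begins. calibration takes no time and is no camera call.
A pose or a line that the arm cannot do raises Unreachable and nothing moves.
- sign_off(): hands the job in; it is judged then, once.
Readings, each from a call of its own:
- read_time_s(): time.
- read_joints(): joint angles.
- read_joint_vel(): joint speeds.
- read_joint_torque(): joint torques, N m.
- read_ee_pos(): TCP position.
- read_tcp_rot(): TCP orientation.
- read_wrist_force(): force on the tool from outside, world axes, zero at the start.
- read_torque(): the same for the moment, N m.
- read_finger_gap(): opening from 0.0 (shut) to 1.0 (fully open).
- read_gripper_force(): force on a finger pad.
Only numpy, scipy, OpenCV 4.12 (cv2) and the standard library are available. Lean on these libraries where they do the work, as an engineer would, in place of code of your own. Each camera call takes 0.05 s, during which the arm holds its last target. There are 200 camera calls.

## Task

So that I can snap the scored circuit panel in two over the break block, first push it sideways until its long edge seats square against the block's raised fence, then slide it outward along the fence until the score line lies right over the block's breaking edge. Keep it on the block the whole time, never lifted or tipped (the outward half is the heavier one), and finish your program while still holding it there: hand on the inner half, pressing it flat on the block so that it cannot tip. Leave the side cutters and the screw jar where they are.

Things in the scene. Friction and masses are not known exactly. Their poses are not given: they have to be found in the camera images.
- break_block: fixed aluminium break block 146 x 140 mm, flat top at z = 45 mm in its frame (top spans x -80 to +50, y -85 to +55 mm), origin on the bench. Breaking edge: the -y end of the top (dark steel strip), y = -85 mm, parallel to x, open air beyond. -y is outward, roughly the robot's right. Fence: steel bar on the +x side (away from the robot), see edge_corner
- edge_corner (a point): point on the block's top surface where the fence's inner face meets the breaking edge: (50, -85, 45) mm in the block's frame. The fence's inner face lies at x = +50 mm and runs along y from -83 to +55 mm; the bar is 16 mm wide and 10 mm high over the top, its screw heads 4 mm higher
- panel: loose scored circuit panel 90 (x) x 160 (y) x 3.2 mm, 0.3 to 0.5 kg. Origin on its underside, middle of the score line; z up. Inner half y 0 to +70 mm (carries the heatsink), outward half y 0 to -90 mm with transformer 26 mm high, capacitors 19 mm high and terminal strip, all at y below -35 mm. Centre of mass about 17 mm outward of the score line: at the mark it tips off unless held down
- score_corner (a point): point on the panel's underside where the score line meets its +x edge, the one that seats against the fence: (45, 0, 0) mm in the panel's frame; at the end it lies at edge_corner. The score line is a pale groove 1 to 3 mm wide right across the board along the panel's x, at y = 0
- heatsink_top (a point): middle of the top of the finned aluminium heatsink on the inner half: (0, 36, 33.2) mm in the panel's frame. The heatsink is a block 44 mm (x) x 30 mm (y), 30 mm high over the board, fixed to it: a firm place to grip, either way across, and to press. Other parts on the inner half are under 2.5 mm high
- side_cutters: side cutters lying on the bench, 130 mm long, 14 mm high; leave alone
- screw_jar: jar of screws with a lid, 53 mm across, 42 mm high; leave alone

How it is judged:
By the outcome, as a careful person would: the job done as asked, in the order asked, and still so for the second after the job is handed in, while the arm keeps its last pose, push and grip.
It also fails if it takes over 46 s, if anything falls off the work surface, if the arm or the gripper's body presses on something with over 40 N, if the wrist force passes 120 N, or if a joint passes its speed limit or range.

## Working session

There is one attempt and no reset: what is moved stays moved. The work goes in short steps, each a Python script; the robot and the scene stay as the last script left them, time stands still between calls to the robot, and variables do not carry over. Pictures are saved under pics/ and viewed, at most 10 in all, crops included, and the job is handed in when it is done.

```bash
ls; mkdir -p pics
python3 - <<'E'
from station import *
import cv2,numpy as np
for n in("top","side"):
    im=get_image(n); cv2.imwrite(f"pics/{n}0.png",cv2.resize(im[:,:,::-1],(800,600),interpolation=cv2.INTER_CUBIC)); np.save(f"{n}0.npy",im)
    c=calibration(n); print(c)
print(read_time_s())
E
```

```text
pics
{'intrinsics': array([[502.44590942,   0.        , 283.6570843 ],
       [  0.        , 502.44590942, 214.35865234],
       [  0.        ,   0.        ,   1.        ]]), 'k1': 0.048891282262854614, 'extrinsics': array([[ 6.56762948e-03, -9.93068287e-01,  1.17355202e-01,
         4.73192379e+02],
       [-9.99822615e-01, -8.59291254e-03, -1.67600961e-02,
        -2.75888780e+02],
       [ 1.76523429e-02, -1.17224311e-01, -9.92948567e-01,
         9.07711872e+02],
       [ 0.00000000e+00,  0.00000000e+00,  0.00000000e+00,
         1.00000000e+00]])}
{'intrinsics': array([[443.80820062,   0.        , 281.59544128],
       [  0.        , 443.80820062, 211.30582727],
       [  0.        ,   0.        ,   1.        ]]), 'k1': -0.11274298543767906, 'extrinsics': array([[-9.99029464e-01,  3.25214172e-02, -2.97067010e-02,
         5.94238573e+02],
       [ 4.35788208e-02,  6.31717403e-01, -7.73972874e-01,
         3.82952715e+02],
       [-6.40445472e-03, -7.74516288e-01, -6.32521543e-01,
         6.15593240e+02],
       [ 0.00000000e+00,  0.00000000e+00,  0.00000000e+00,
         1.00000000e+00]])}
0.1
```

View pics/top0.png

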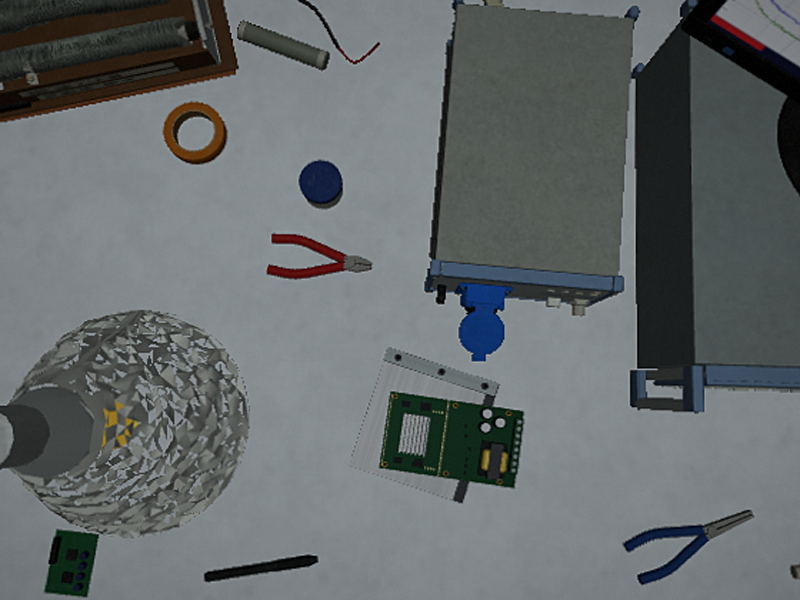

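View pics/side0.png

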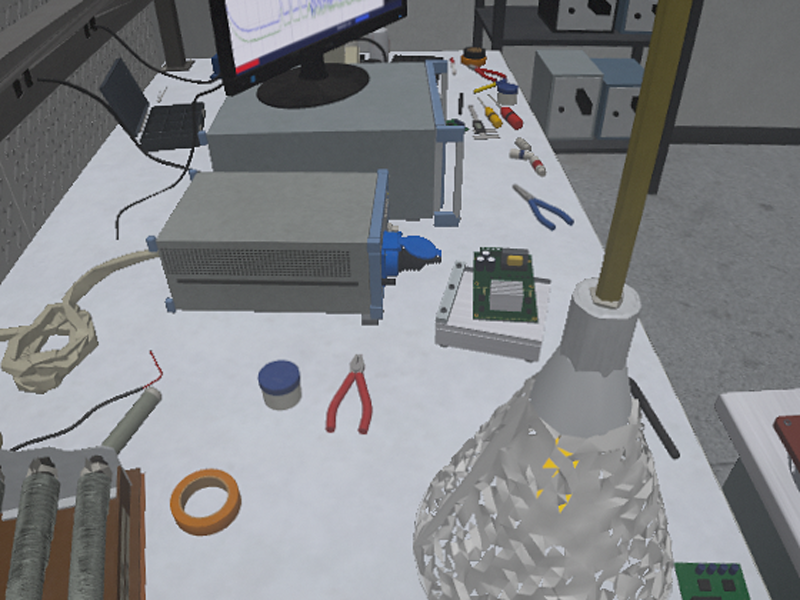

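The top view shows the block at about (430,430) in the 800x600 picture. The panel on it is turned a few degrees and its heatsink is at (415,435). There is a foil-wrapped shape at (130,420), and a blue plug near the fence at (482,330). I'll zoom in on the block and project some reference points.

```bash
cat > h.py <<'E'
import numpy as np,cv2
from station import *
def proj(n,P):
    c=calibration(n);T=np.linalg.inv(c["extrinsics"]);P=np.atleast_2d(P)@T[:3,:3].T+T[:3,3]
    s=P[:,:2]/P[:,2:];s=s*(1+c["k1"]*(s**2).sum(1,keepdims=True));K=c["intrinsics"]
    return s@K[:2,:2].T+K[:2,2]
def cast(n,uv,z):
    c=calibration(n);K=c["intrinsics"];d=(np.atleast_2d(uv)-K[:2,2])/K[0,0];s=d.copy()
    for _ in range(20): s=d/(1+c["k1"]*(s**2).sum(1,keepdims=True))
    E=c["extrinsics"];r=np.c_[s,np.ones(len(s))]@E[:3,:3].T;o=E[:3,3]
    return o+r*((z-o[2])/r[:,2:])
E
python3 - <<'E'
from h import *
print(proj("top",[[230,581,222],[230,581,400],[0,0,100]]),proj("side",[[230,581,222]]))
print(cast("top",[[130*.7,420*.7]],222))
t=np.load("top0.npy")[235:360,235:385];s=np.load("side0.npy")[160:260,290:400]
cv2.imwrite("pics/c1.png",cv2.resize(t[:,:,::-1],(720,600),interpolation=cv2.INTER_CUBIC))
cv2.imwrite("pics/c2.png",cv2.resize(s[:,:,::-1],(660,600),interpolation=cv2.INTER_CUBIC))
E
```

```text
[[-472.40584194  487.55561081]
 [-843.19724654  595.90259242]
 [  77.98252884  608.74198719]] [[-3057.13883219 -3510.87596229]]
[[445.40363096 -31.99652141 222.        ]]
```

View pics/c1.png

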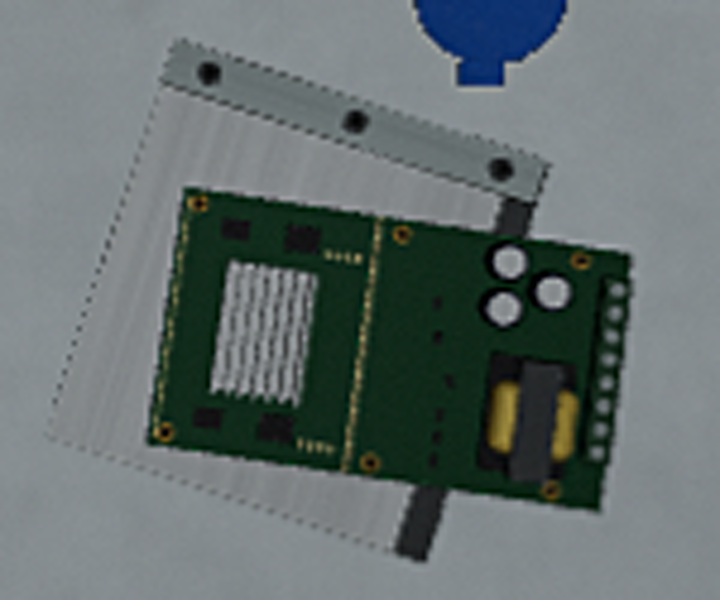

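View pics/c2.png

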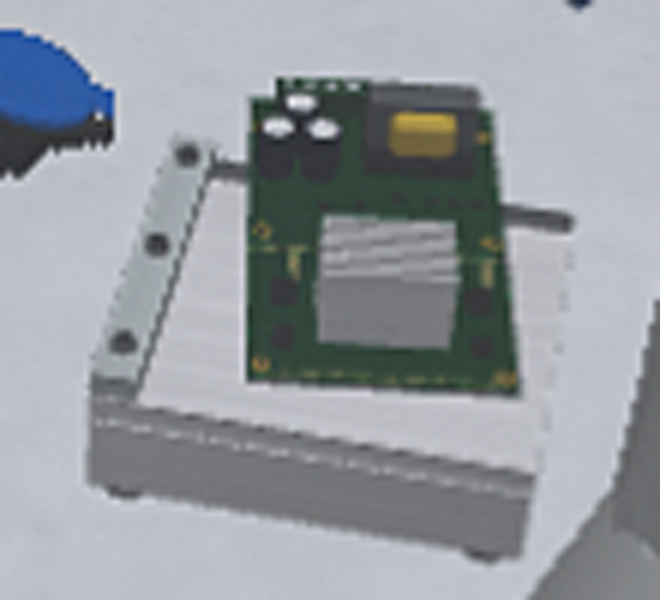

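The zoomed crops show the panel turned about 10° clockwise relative to the fence, with a gap to the fence. The score line runs from (378,220) to (345,470) in the top crop. The foil mop with its tall handle may be an obstacle, so I'll locate it along with the block, the panel and the plug.

```bash
cat >> h.py <<'E'
def ray(n,uv):
    a=cast(n,uv,0)[0];o=calibration(n)["extrinsics"][:3,3];d=a-o;return o,d/np.linalg.norm(d)
def tri(ut,us):
    (o1,d1),(o2,d2)=ray("top",[ut]),ray("side",[us])
    s=np.linalg.lstsq(np.c_[d1,-d2],o2-o1,rcond=None)[0];p,q=o1+s[0]*d1,o2+s[1]*d2
    return np.round((p+q)/2,1),round(np.linalg.norm(p-q),1)
def fit(obj,world):  # 2D rigid fit obj->world
    a,b=obj.mean(0),world.mean(0);A,B=obj-a,world-b
    th=np.arctan2((A[:,0]*B[:,1]-A[:,1]*B[:,0]).sum(),(A*B).sum())
    c,s=np.cos(th),np.sin(th);R=np.array([[c,-s],[s,c]]);return th,b-R@a,R,world-(obj@R.T+b-R@a)
E
python3 - <<'E'
from h import *
np.set_printoptions(suppress=True,precision=1)
T=lambda *p:np.array(p)/4.8+235-.4
S=lambda *p:np.array(p)/6+np.array([290,160])-.4
print("mop neck",tri((5*.7,435*.7),(605*.7,293*.7)))
# handle at several side pixels: plane x,y if vertical -> use direction
o,d=ray("side",[(665*.7,5)]);print("handle ray",o,d)
print("mop bag top px, z=100,200",cast("top",[(248*.7,420*.7),(130*.7,310*.7),(130*.7,535*.7)],100))
print("plug tip",tri(T(482,82),S(112,108)))
print("fence ref",tri(T(548,163),S(205,137)))
# block
bt=T(); 
corn=np.array([T(163,83),T(540,203),T(48,435),T(397,553)])
print(cast("top",corn,45))
obj=np.array([[50,55],[50,-83],[-80,55],[-80,-76]],float)
zz=[55,55,45,45]
scr=np.array([T(209,72),T(355,121),T(501,169)]);print("screws",cast("top",scr,57))
# panel corners at z=48.2
pc=np.array([T(185,188),T(630,255),T(600,511),T(148,443)]);po=np.array([[45,70],[45,-90],[-45,-90],[-45,70]],float)
w=cast("top",pc,48.2)[:,:2];th,t,R,res=fit(po,w);print("panel",th,t);print(res)
print("score pts",cast("top",[T(378,218),T(345,470)],48.2))
h=np.array([T(232,262),T(317,273),T(298,406),T(210,392)]);hw=cast("top",h,78.2)[:,:2];print("heatsink c",hw.mean(0),"pred",R@[0,36]+t)
E
```

```text
mop neck (array([434.6,  26.7, 326.7]), np.float64(7.7))
handle ray [594.2 383.  615.6] [-0.4 -0.9 -0.2]
mop bag top px, z=100,200 [[ 440.6 -116.7  100. ]
 [ 561.7   17.9  100. ]
 [ 319.     4.2  100. ]]
plug tip (array([ 509.3, -374.1,   85.3]), np.float64(0.7))
fence ref (array([ 477.3, -400. ,   54. ]), np.float64(11.1))
[[ 510.2 -265.    45. ]
 [ 468.7 -399.4   45. ]
 [ 387.2 -226.1   45. ]
 [ 347.6 -348.2   45. ]]
screws [[ 513.7 -281.3   57. ]
 [ 496.9 -332.8   57. ]
 [ 480.5 -384.1   57. ]]
panel -0.13896444918396095 [ 419.3 -336. ]
[[-0.4 -0.3]
 [-0.6  0.8]
 [ 0.5  0.2]
 [ 0.5 -0.7]]
score pts [[ 463.  -341.5   48.2]
 [ 376.1 -329.9   48.2]]
heatsink c [ 424.6 -300.6] pred [ 424.3 -300.3]
```

The panel fits to within 1 mm. The mop's handle stands at about (435, 27), so the arm will pass between it and the base. Next I'll refine the block pose with sub-pixel edges and check the IK waypoints.

```bash
cat >> h.py <<'E'
def edge(g,p,q,ts,sgn,w=3):  # subpixel max gradient points across p->q; sgn=+1 brighter on right-hand normal (-dy,dx)
    from scipy.ndimage import map_coordinates,gaussian_filter1d
    p,q=np.array(p),np.array(q);d=(q-p)/np.linalg.norm(q-p);n=np.array([-d[1],d[0]]);s=np.arange(-w,w+.01,.1);out=[]
    for t in ts:
        c=p+t*(q-p)+s[:,None]*n;v=map_coordinates(g,[c[:,1],c[:,0]],order=1)
        k=sgn*np.gradient(gaussian_filter1d(v,4));k=np.clip(k,0,None);k[k<.5*k.max()]=0
        out.append(p+t*(q-p)+(s*k).sum()/k.sum()*n)
    return np.array(out)
E
python3 - <<'E'
from h import *
np.set_printoptions(suppress=True,precision=2)
im=np.load("top0.npy");g=im.astype(float).mean(2)
T=lambda *p:np.array(p)/4.8+235-.4
def line(P,z):
    w=cast("top",P,z)[:,:2];c=w.mean(0);u=np.linalg.svd(w-c)[2][0];return c,u,np.abs((w-c)@[-u[1],u[0]]).max()
# breaking edge: outer = brighter bench
E1=edge(g,T(535,205),T(427,562),np.r_[.03:.09:4j,.82:.97:10j],-1);c,u,r=line(E1,45);print("break",c,np.arctan2(u[1],u[0]),r)
for z in(45,55):
    F=edge(g,T(163,83),T(540,203),np.linspace(.08,.92,25),1);cf,uf,rf=line(F,z);print("fence",z,cf,np.arctan2(uf[1],uf[0])%np.pi-np.pi/2,rf)
B=edge(g,T(163,90),T(48,435),np.linspace(.1,.95,25),-1,2);cb,ub,rb=line(B,45);print("back",cb,np.arctan2(ub[1],ub[0]),rb)
L=edge(g,T(48,435),T(390,550),np.linspace(.1,.95,25),-1,2);cl,ul,rl=line(L,45);print("left",cl,np.arctan2(ul[1],ul[0]),rl)
for k in[(-1,)]: pass
th=-.312;x=np.array([np.cos(th),np.sin(th)]);y=np.array([-x[1],x[0]])
print("x: fence",cf@x-50,"left",cl@x+80,"y: break",c@y+85,"back",cb@y-55)
s=np.array([[513.7,-281.3],[496.9,-332.8],[480.5,-384.1]]);print("screw x",s@x-58)
print(read_tcp_rot())
for p,yw in[((125,316,400),None),((277,-197,400),0),((424.3,-300.3,200),-.139),((424.3,-300.3,200),np.pi-.139)]:
    r=read_tcp_rot() if yw is None else [np.pi,0,yw];print(p,yw,inverse_kinematics(list(p),r))
E
```

```text
break [ 386.86 -371.83] 2.833352343036702 0.6583165979506825
fence 45 [ 488.31 -331.95] -0.3061222620612982 4.552636540480592
fence 55 [ 488.13 -331.3 ] -0.3061222620612978 4.499865311862011
back [ 443.93 -244.61] 2.8403038702389813 2.526312908083144h.py:28: RuntimeWarning: invalid value encountered in scalar divide
  out.append(p+t*(q-p)+(s*k).sum()/k.sum()*n)
Traceback (most recent call last):
numpy.linalg.LinAlgError: SVD did not converge
```

Run:
```python
from h import *
np.set_printoptions(suppress=True,precision=2)
im=np.load("top0.npy");g=im.astype(float).mean(2)
T=lambda *p:np.array(p)/4.8+235-.4
th=-.309;x=np.array([np.cos(th),np.sin(th)]);y=np.array([-x[1],x[0]])
def line(P,z,n):
    P=P[np.isfinite(P).all(1)];w=cast("top",P,z)[:,:2];v=cv2.fitLine(w.astype(np.float32),cv2.DIST_HUBER,0,.3,.01).ravel();u,c=v[:2],v[2:]
    print(n,len(P),"ang mod pi/2",(np.arctan2(u[1],u[0])+np.pi/4)%(np.pi/2)-np.pi/4,"res",np.median(np.abs((w-c)@[-u[1],u[0]])));return c
c=line(edge(g,T(535,205),T(427,562),np.r_[.03:.09:4j,.82:.97:10j],-1),45,"break")
for sg in(1,-1):
  cf=line(edge(g,T(163,83),T(540,203),np.linspace(.08,.92,30),sg,1.5),55,"fence%d"%sg);print(cf@x-50)
co=line(edge(g,T(180,40),T(548,163),np.linspace(.08,.92,30),-1,1.5),55,"fence outer");print(co@x-66)
cb=line(edge(g,T(163,90),T(48,435),np.linspace(.1,.95,25),1,1.5),45,"back")
cl=line(edge(g,T(48,435),T(390,550),np.linspace(.1,.95,25),1,1.5),45,"left")
s=np.array([[513.7,-281.3],[496.9,-332.8],[480.5,-384.1]])
print("x0: left",cl@x+80,"screws",s@x-58,"y0: break",c@y+85,"back",cb@y-55, "screws mid", s[1]@y)
print(read_tcp_rot())
for p,yw in[((125,316,400),None),((277,-197,400),0),((424.3,-300.3,200),-.139),((424.3,-300.3,200),np.pi-.139)]:
    r=read_tcp_rot() if yw is None else [np.pi,0,yw];print(p,yw,inverse_kinematics(list(p),r))
```

```text
break 14 ang mod pi/2 -0.30886304 res 0.19027011726045967
fence1 29 ang mod pi/2 -0.3039518 res 0.17888304307479005
515.4795910824877
fence-1 30 ang mod pi/2 -0.3102017 res 0.2964829873207979
517.5930162073472
fence outer 30 ang mod pi/2 -0.31214744 res 0.29100916259348997
516.9294129979921
back 25 ang mod pi/2 -0.30948585 res 0.29787836185659605
left 25 ang mod pi/2 -0.30946165 res 0.1196256678106804
x0: left 516.0101782688527 screws [516.92 516.57 516.55] y0: break -151.62444227496235 back -151.084389810382 screws mid -165.92763090203238
[-3.14 -0.    2.76]
(125, 316, 400) None [ 0.96 -0.54  1.87 -0.    1.81 -0.23]
(277, -197, 400) 0 [-0.85 -0.55  1.88 -0.    1.81  0.72]
(424.3, -300.3, 200) -0.139 [-0.77 -0.01  1.82 -0.    1.33  0.94]
(424.3, -300.3, 200) 3.002592653589793 [-0.77 -0.01  1.82  0.    1.33 -2.2 ]h.py:28: RuntimeWarning: invalid value encountered in scalar divide
  out.append(p+t*(q-p)+(s*k).sum()/k.sum()*n)
```

```bash
cat >> h.py <<'E'
BY=-.3098;bx=np.array([np.cos(BY),np.sin(BY)]);by=np.array([-bx[1],bx[0]]);BO=516.6*bx-151.5*by
w2b=lambda p:np.array([(np.array(p)[:2]-BO)@bx,(np.array(p)[:2]-BO)@by])
b2w=lambda x,y,z:[*(BO+x*bx+y*by),z]
def st(m=""):
    p=read_ee_pos();print(m,"t%.1f"%read_time_s(),"blk",np.round(w2b(p),2),"z%.2f"%p[2],"yaw%.4f"%read_tcp_rot()[2],"F",np.round([np.dot(read_wrist_force()[:2],bx),np.dot(read_wrist_force()[:2],by),read_wrist_force()[2]],1),"M",np.round(read_torque(),2),"gap%.3f"%read_finger_gap(),"gf%.1f"%read_gripper_force())
E
python3 - <<'E'
from h import *
a=list(inverse_kinematics([122,306,400],read_tcp_rot()));a[5]=1.44;goto_joints(a);st("A")
b=list(a);b[0]=-.85;goto_joints(b);st("B")
R=[np.pi,0,-.139]
movep([424.3,-300.3,170],R);st("C")
for n in("top","side"):
    im=get_image(n);cv2.imwrite(f"pics/{n}1.png",im[:,:,::-1])
a,b=cv2.imread("pics/top1.png"),cv2.imread("pics/side1.png")
cv2.imwrite("pics/both1.png",np.hstack([cv2.resize(a[200:380,200:400],(400,360)),cv2.resize(b[100:280,240:440],(400,360))]))
E
```

```text
A t1.5 blk [-493.66  480.38] z399.72 yaw1.0825 F [ 0.1 -0.3  0.4] M [-0.12  0.03 -0.04] gap1.002 gf0.0
B t3.4 blk [-201.64   54.8 ] z399.97 yaw-0.7178 F [-0.4 -0.7  0.5] M [ 0.09  0.17 -0.  ] gap1.000 gf0.0
C t4.5 blk [-20.36  -5.12] z171.33 yaw-0.1389 F [ 0.2 -0.6  0.6] M [-0.03  0.17 -0.  ] gap0.999 gf0.0
```

View pics/both1.png

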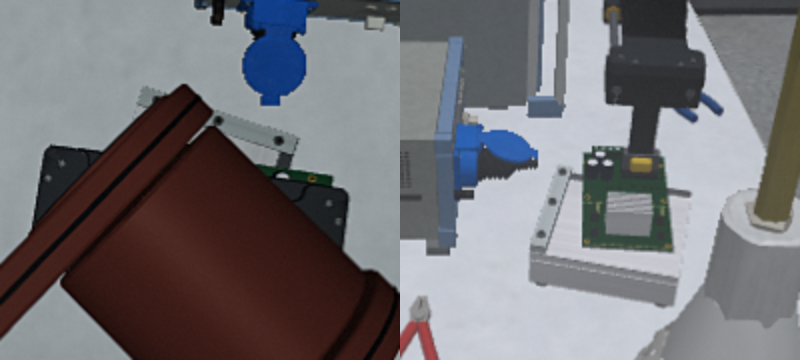

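The hand is above the panel with its long axis along the panel's y. In the side view only one finger shows clearly, at (643,130) in the composite. I'll project both fingertips to check it before descending.

Run:
```python
from h import *
y=-.139;d=np.array([-np.sin(y),np.cos(y),0]);p=read_ee_pos()
for s in(50,-50):
    q=proj("side",[p+s*d,p+s*d+[0,0,60]]);print(s,(q-[240,100])*2+[400,0])
```

```text
50 [[639.62383422 151.54755259]
 [646.86267905  92.5408363 ]]
-50 [[635.13169     92.90168551]
 [641.3288343   37.11064436]]
```

The visible finger is the near one, which matches the projection. Now I'll descend and grip.

Run:
```python
from h import *
move_l([424.3,-300.3,90],120);st("above")
print(move_l([424.3,-300.3,55],40,threshold=5));hold(.2);st("down")
gripper_close(20);hold(.3);st("grip")
```

```text
above t5.5 blk [-20.38  -5.47] z90.78 yaw-0.1391 F [-0.4 -0.6 -0.3] M [-0.03  0.13  0.08] gap1.000 gf0.0
False
down t6.7 blk [-20.72  -5.26] z55.31 yaw-0.1390 F [ 0.  -0.3 -0.4] M [-0.09  0.15  0.03] gap0.998 gf0.0
grip t8.0 blk [-20.92  -5.19] z55.02 yaw-0.1390 F [ 0.1 -0.4 -0. ] M [-0.09  0.2   0.03] gap0.341 gf20.0
```

Run:
```python
from h import *
R=[np.pi,0,BY]
move_l(b2w(-20.9,-5.2,54.7),15,rot=R);hold(.2);st("rot")
move_l(b2w(-2,-5.2,54.7),25);hold(.2);st("near")
print(move_l(b2w(10,-5.2,54.7),10,threshold=7));st("seat");hold(.4);st("seat")
```

```text
rot t8.5 blk [-20.74  -5.27] z54.98 yaw-0.3080 F [-1.   0.   3.6] M [0.04 0.32 0.02] gap0.346 gf20.0
near t9.6 blk [-2.56 -5.36] z54.98 yaw-0.3091 F [-5.1  0.5  6.5] M [ 0.16  0.78 -0.12] gap0.339 gf20.0
True
seat t10.4 blk [ 5.06 -5.4 ] z54.97 yaw-0.3089 F [-1.4 -0.3  3.6] M [-0.05  0.26 -0.01] gap0.342 gf20.0
seat t10.8 blk [ 5.1  -5.41] z54.99 yaw-0.3095 F [-1.   0.7  4.3] M [-0.02  0.26  0.1 ] gap0.341 gf20.0
```

Run:
```python
from h import *
for i in range(3):
    c=w2b(read_ee_pos());r=move_l(b2w(c[0]+4,-5.2,54.7),8,threshold=12);st(f"push{r}")
hold(.3);st("hold")
```

```text
pushTrue t11.2 blk [ 5.09 -5.4 ] z54.95 yaw-0.3091 F [-1.3 -0.7  4.9] M [-0.07  0.14  0.05] gap0.345 gf20.0
pushTrue t11.5 blk [ 5.1  -5.42] z54.97 yaw-0.3088 F [-1.4  0.7  4.4] M [-0.06  0.2   0.  ] gap0.341 gf20.0
pushTrue t11.8 blk [ 5.08 -5.39] z54.92 yaw-0.3084 F [-1.8  0.5  3.3] M [-0.    0.18  0.01] gap0.341 gf20.0
hold t12.1 blk [ 5.09 -5.4 ] z54.91 yaw-0.3085 F [-0.3 -0.1  3.7] M [-0.05  0.13  0.07] gap0.342 gf20.0
```

The panel hits a hard stop at x'=5.09, against an expected 5.0. Now I'll slide it outward with a small bias toward the fence and downward, stop just short of the mark, and look.

Run:
```python
from h import *
move_l(b2w(5.8,-5.4,54.5),8);hold(.5);st("bias")
gripper_close(30);st("g")
move_l(b2w(5.8,-25,54.5),20);st("mid")
move_l(b2w(5.8,-47,54.5),20);hold(.3);st("short")
for n in("top","side"):
    im=get_image(n);np.save(f"{n}2.npy",im)
a,b=np.load("top2.npy")[230:370,230:390],np.load("side2.npy")[140:250,290:400]
cv2.imwrite("pics/both2.png",np.hstack([cv2.resize(a,(400,350),interpolation=2),cv2.resize(b,(400,400),interpolation=2)[:350]])[:,:,::-1])
```

```text
bias t12.9 blk [ 5.11 -5.41] z54.92 yaw-0.3084 F [-4.9 -0.1  9.7] M [0.24 0.82 0.02] gap0.342 gf20.0
g t13.1 blk [ 5.12 -5.42] z54.91 yaw-0.3084 F [-5.7 -0.1  9.1] M [ 0.23  0.84 -0.03] gap0.343 gf30.0
mid t14.2 blk [  5.12 -22.73] z54.91 yaw-0.3082 F [-5.3  9.7 13. ] M [1.39 0.43 0.01] gap0.340 gf30.0
short t15.8 blk [  5.19 -44.53] z54.95 yaw-0.3081 F [-4.1 10.6 12.8] M [1.69 0.35 0.06] gap0.344 gf30.0
```

View pics/both2.png

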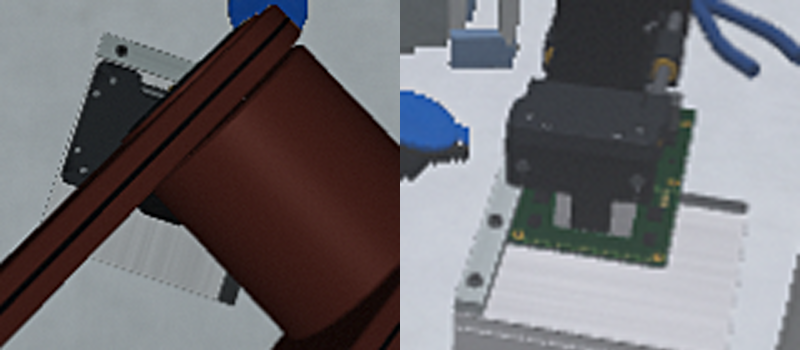

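The panel sits against the fence in the side view. Its inner edge runs from (513,240) to (665,265) in the composite, its right long edge is visible up to (693,110), and the strip's end is at (745,207). I'll zoom the side picture to measure the score line against the strip.

Run:
```python
from h import *
b=np.load("side2.npy")[165:255,300:400]
cv2.imwrite("pics/s2.png",np.clip(cv2.resize(b,(660,594),interpolation=cv2.INTER_CUBIC)[:,:,::-1]*1.2,0,255).astype(np.uint8))
p=[b2w(5-45,-80.5,48.2),b2w(50,-80.5,48.2),b2w(-40,-10.5,48.2),b2w(50,-10.5,48.2),b2w(-80,-85,45),b2w(-80,-77,45),b2w(-80,55,45),b2w(50,55,45)]
print(((proj("side",p)-[300,165]+.5)*6.6-.5).round(0))
```

```text
[[442. 183.]
 [170. 141.]
 [415. 315.]
 [127. 268.]
 [566. 202.]
 [564. 216.]
 [524. 486.]
 [ 82. 410.]]
```

View pics/s2.png

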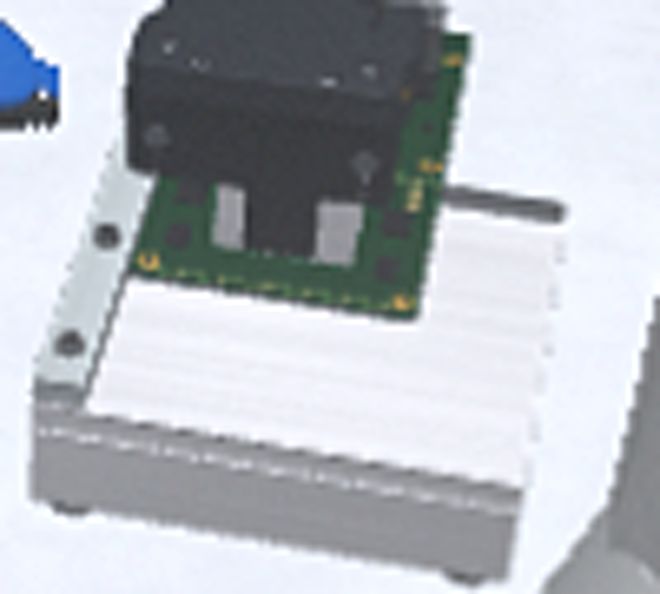

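The observed corners agree with the prediction to within about 1 mm: the panel inner corner is at (415,318), the block's back corner at (524,487) and the strip's end at (566,203). A sub-pixel edge measurement will settle the offset.

```bash
cat > m.py <<'E'
from h import *
def meas(im,yi):
    g=im.astype(float).mean(2);P=lambda x,y,z:proj("side",[b2w(x,y,z)])[0]
    o={}
    for n,a,b,y,z,sg in[("inner45",-35,45,yi,45,0),("strip_out",-76,-50,-85,45,0),("strip_in",-76,-50,-77,45,0)]:
        for s in(1,-1):
            E=edge(g,P(a,y,z),P(b,y,z),np.linspace(.05,.95,40),s,2.5);E=E[np.isfinite(E).all(1)]
            if len(E)<5: continue
            w=np.array([w2b(q) for q in cast("side",E,z)]);f=np.polyfit(w[:,0],w[:,1],1)
            k=np.abs(w[:,1]-np.polyval(f,w[:,0]))<1.5;f=np.polyfit(w[k,0],w[k,1],1)
            print(n,s,k.sum(),"y'=%.2f slope %.4f"%(np.polyval(f,0 if n[0]=="i" else -63),f[0]))
E
python3 - <<'E'
from m import *
meas(np.load("side2.npy"),-10)
im=np.load("side2.npy").astype(int)
P=proj("side",[b2w(-62,y,45) for y in range(-100,-60,2)])
print([int(im[int(round(v)),int(round(u))].mean()) for u,v in P])
# score line along -x edge region, row at block x=-36
for x in(-37,-34):
    Q=proj("side",[b2w(x,y,48.2) for y in np.arange(-92,-66,1.)]);from scipy.ndimage import map_coordinates as mc
    print(x,[int(v) for v in mc(im[:,:,0].astype(float),[Q[:,1],Q[:,0]],order=1)])
E
```

```text
h.py:28: RuntimeWarning: invalid value encountered in scalar divide
  out.append(p+t*(q-p)+(s*k).sum()/k.sum()*n)
Traceback (most recent call last):
  File "m.py", line 10, in meas
    k=np.abs(w[:,1]-np.polyval(f,w[:,0]))<1.5;f=np.polyfit(w[k,0],w[k,1],1)
                                                ~~~~~~~~~~^^^^^^^^^^^^^^^^^
TypeError: expected non-empty vector for x
```

```bash
sed -i 's/k=np.abs(w\[:,1\]-np.polyval(f,w\[:,0\]))<1.5;/k=np.abs(w[:,1]-np.median(w[:,1]))<2\n            if k.sum()<5: continue\n            /' m.py
python3 - 2>/dev/null <<'E'
from m import *
meas(np.load("side2.npy"),-10)
im=np.load("side2.npy").astype(int)
P=proj("side",[b2w(-62,y,45) for y in range(-100,-60,2)])
print([int(im[int(round(v)),int(round(u))].mean()) for u,v in P])
from scipy.ndimage import map_coordinates as mc
for x in(-37,-34):
    Q=proj("side",[b2w(x,y,48.2) for y in np.arange(-92,-66,1.)])
    print(x,[int(v) for v in mc(im[:,:,0].astype(float),[Q[:,1],Q[:,0]],order=1)])
E
```

```text
inner45 -1 40 y'=-10.35 slope 0.0009
strip_out 1 40 y'=-84.51 slope 0.0239
strip_out -1 40 y'=-77.65 slope -0.0059
strip_in 1 40 y'=-83.56 slope 0.0045
strip_in -1 40 y'=-72.70 slope -0.0233
[204, 204, 206, 206, 206, 206, 207, 157, 157, 87, 87, 92, 93, 133, 133, 210, 204, 204, 199, 199]
-37 [69, 84, 98, 111, 117, 99, 81, 65, 58, 61, 63, 65, 63, 60, 56, 52, 50, 48, 47, 46, 47, 47, 47, 48, 48, 49]
-34 [82, 93, 99, 105, 111, 108, 93, 77, 60, 56, 60, 66, 72, 71, 70, 69, 70, 77, 86, 95, 99, 97, 95, 91, 93, 95]
```

Robot and camera agree: the inner edge is at y' = -10.35 by picture and -10.53 by TCP, and it's parallel to the edge. Another 4.3 mm is needed, compensating for friction lag.

```bash
python3 - 2>/dev/null <<'E'
from m import *
cmd=-49.5
for i in range(6):
    move_l(b2w(5.8,cmd,54.4),12);hold(.3);y=w2b(read_ee_pos())[1];e=-48.85-y;st("cmd%.2f"%cmd)
    if abs(e)<.15 or e>0:break
    cmd+=e
im=get_image("side");np.save("side3.npy",im);meas(im,-14.5)
b=im[165:255,300:400];cv2.imwrite("pics/s3.png",cv2.resize(b,(660,594),interpolation=cv2.INTER_CUBIC)[:,:,::-1])
E
```

```text
cmd-49.50 t16.5 blk [  5.18 -46.97] z54.95 yaw-0.3081 F [-4.7  9.8 13.2] M [1.77 0.37 0.04] gap0.343 gf30.0
cmd-51.38 t17.1 blk [  5.15 -48.85] z54.93 yaw-0.3081 F [-4.2  9.6 13. ] M [1.76 0.38 0.1 ] gap0.342 gf30.0
inner45 1 22 y'=-20.48 slope 0.0011
inner45 -1 40 y'=-14.70 slope 0.0031
strip_out 1 40 y'=-84.52 slope 0.0227
strip_out -1 40 y'=-77.61 slope -0.0064
strip_in 1 40 y'=-83.56 slope 0.0045
strip_in -1 40 y'=-72.70 slope -0.0226
```

View pics/s3.png

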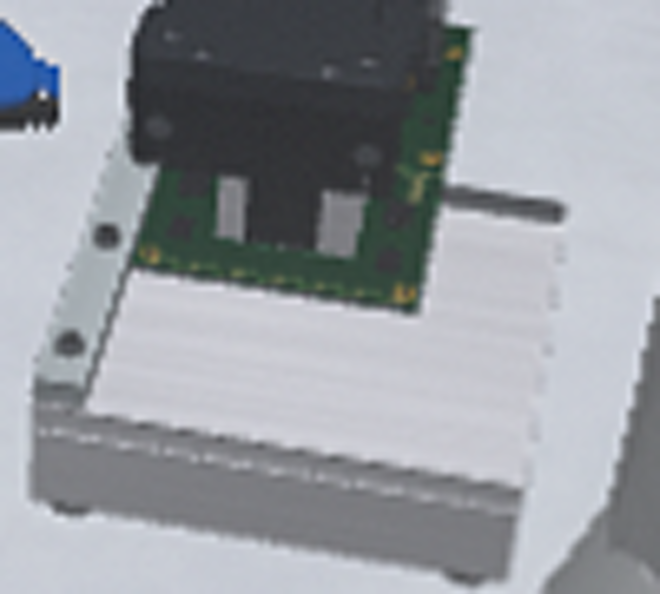

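The side view shows the inner edge at y' = -14.7, so the score line is at -84.7 to -84.85 against the edge at -85. The panel is flat, seated on the fence and pressed down with about 13 N.

Run:
```python
from h import *
hold(.3);st("final");print(sign_off())
```

```text
final t17.5 blk [  5.18 -48.84] z54.95 yaw-0.3081 F [-5.  10.1 13.1] M [1.76 0.35 0.07] gap0.341 gf30.0
the job is handed in; nothing more can be done
None
```

I handed the job in at 17.5 s: the panel is seated against the fence with its score line within about 0.5 mm of the breaking edge, and the gripper is still holding the heatsink and pressing the panel flat with about 13 N. I didn't touch the side cutters or the screw jar.

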